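# Lay out a stacked alarm kit in its kitting nests

### The arm

A 7-joint arm with a two-finger parallel gripper is mounted at the origin on a cart in front of the work surface, level with it; the furniture and walls round the work are solid. World frame = base frame: x ahead of the robot, y to its left, z up, the work surface at z = 0. Lengths are in m, angles in rad, forces in N, time in s.
With the tool pointing down it reaches from about 0.4 to 0.85 m from the base axis. Payload 4.5 kg.
Tool frame: the origin (TCP) lies at the very end of the fingers, on their centre line; the grasp point (between the pads) lies 19 mm behind it (grip_point_offset is the distance from the TCP to the grasp point, in m); z points along the fingers, y is the line along which they close (so a half turn about z gives the same grasp; the last joint's range is limited). The gripper opens to 88 mm and grips with 3 to 60 N. Pads are 18 mm wide; open, the fingers measure 123 mm over their backs; the gripper's body (75 mm by 187 mm) begins 45 mm behind the grasp point.
Start: joints at [-1.272, 0.689, -0.195, 1.565, 0.157, 0.902, -0.215], TCP at [0.164, 0.603, 0.239] pointing down, gripper open.
Joint ranges: [-3.01, 3.01], [-0.46, 2.08], [-1.47, 1.51], [0.13, 2.56], [-1, 4.14], [0.04, 2.09], [-2.66, 2.66]. Speed limits (rad/s): [2.57, 2.57, 3.14, 3.14, 3.14, 3.14, 3.14].

### API

Orientations are given as a unit quaternion [x, y, z, w].
In Python, from plant import get_state, snapshot, camera_params, finish_job, grip_point_offset gives the robot as it stands.
- The arm moves only by the tool step_hand, called as name(argument=value, ...), one argument or row to a line, values as JSON. Schema: {"type":"object","properties":{"deltas":{"type":"array","items":{"type":"array","items":{"type":"array","items":{"type":"number"},"minItems":7,"maxItems":7},"minItems":1,"maxItems":10},"minItems":1,"maxItems":1},"squeeze":{"type":"number"},"only":{"type":"string"},"quiet":{"type":"boolean"},"lines":{"type":"string"}},"required":["deltas"],"additionalProperties":false}. deltas is a list that holds a single list of rows (three levels of brackets), with 1 to 10 rows, each of 7 numbers: the opening from 0.0 (shut) to 1.0 (fully open), then dx, dy, dz in cm, then a rotation vector rx, ry, rz in rad; each row is the pose to reach, as a shift and turn from the pose commanded when the call began, along the tool's axes at that moment; what a row does not reach only later rows make up. A row lasts 1/10 s, in which the tool goes at most 0.05 m and 0.15 rad, less where a joint would pass 70% of its speed; a pose out of reach is approached as far as the arm can. The fingers move at their own pace and stop on an object; squeeze is the grip in N (left out, the last holds). Time passes only in rows, so rows that do not move let the fingers close. The tool returns the time, the measured TCP pose, the force, the opening and the grip force at its end. only (a regular expression) keeps the lines of the reply that match it, lines (a string "A,B") keeps lines A to B, and quiet returns only ok. Input that does not fit is refused with a message, and nothing moves.
- get_state(): the state, without advancing time (a new reading comes with each control period).
- snapshot(name): name is "scene" or "top" or "wrist"; returns (picture, depth): 384x512x3 uint8, red, green, blue; 384x512 float32, m along the optical axis (not along the pixel's ray), 0 where there is no reading.
- camera_params(name): a dict with "fx", "fy", "cx", "cy" (pixels), "rvec" (rotation vector, rad) and "tvec" (3), from world to camera coordinates, as OpenCV has them. Camera axes: x right, y down, z forward; pixel columns grow to the right and rows downward; lengths in m; the calibration is good to about 2 mm. A picture is of the moment at which its call begins: read the wrist's pose just before it. camera_params takes no time and is no camera call; for the wrist camera it gives the pose at the moment of the call.
- finish_job(): hands the job in; it is judged then, once.
The state is a dict: "clock": time; "q": joint angles; "qd": joint speeds; "joint_torque": joint torques, N m; "tool_pos": TCP position; "eef_rot": TCP orientation; "contact_force": force on the tool from outside, world axes, zero at the start; "moment": the same for the moment, N m; "opening": opening from 0.0 (shut) to 1.0 (fully open); "finger_force": force on a finger pad.
Only numpy, scipy, OpenCV 4.12 (cv2) and the standard library are available. Lean on these libraries where they do the work, as an engineer would, in place of code of your own. Each camera call takes 0.05 s, during which the arm holds its last target. There are 200 camera calls.

### The job

The parts of one alarm unit have been handed over in a stack: take it apart from the top, one piece at a time, and set each piece upright, centred and lined up on the yellow patch of its own shape in the black kitting nests (green terminal strip, then pouch cell, then loudspeaker, and last the small-parts box). Set the pieces down rather than dropping them, and leave the flux bottle and the solder spool where they stand.

Things in the scene. Friction and masses are not known exactly. Their poses are not given: they have to be found in the camera images.
- terminals: Row of light green terminals on a white foot, top of the stack at the start. 14 (x) x 62 (y) x 25 (z) mm, solid up to 23 mm, 30 g. Origin: centre of its underside; z up, y along the row. Grasp across the 14 mm. It lies along the top of the pouch cell, its ends overhanging by about 8 mm.
- pouch_cell: Flat silver-white pouch cell with a yellow end, second in the stack, under the terminal strip. 34 (x) x 46 (y) x 8 (z) mm, rigid, 22 g. Origin: centre of its underside; z up, y along the 46 mm. It lies on the loudspeaker's rim; grasp across the 34 mm with the fingertips just above the loudspeaker.
- loudspeaker: Round dark grey loudspeaker, cone up, third in the stack, standing on its magnet on the lid of the small-parts box. Rim 55 mm in diameter from 8 to 16 mm above its origin, magnet foot 30 mm wide below that, 28 to 46 g. Origin: centre of the underside of the magnet; z up. Grasp across the rim, from any side.
- small_parts_box: White compartment box, clear lid fixed shut, bottom of the stack. 66 (x) x 150 (y) x 33 (z) mm, 110 to 220 g. Origin: centre of its underside; z up, y along the 150 mm. A lid tab sticks out 4 mm at the middle of its -x side (y -10 to +10 mm, 26 to 32 mm up): grasp across the 66 mm about 25 mm along y from the middle, clear of the tab.
- nest_strip: Nest of the terminal strip: black plate 38 (x) x 86 (y) mm with a narrow yellow patch 14 x 62 mm, pocket 30 x 78 mm. Fixed. Origin: centre of its underside; its floor is 4 mm above that; grey corner lips rise 6 mm above the floor and leave the middle of each side open. The strip's y lies along the nest's y, either way round.
- nest_pouch: Nest of the pouch cell: black plate 58 (x) x 70 (y) mm with a yellow rectangle 34 x 46 mm, pocket 50 x 62 mm. Fixed. Origin: centre of its underside; its floor is 4 mm above that; grey corner lips rise 6 mm above the floor and leave the middle of each side open. The cell's y lies along the nest's y, either way round.
- nest_speaker: Nest of the loudspeaker: black plate 80 x 80 mm with a yellow disc of 55 mm; four lips stand round it diagonally, inner faces 35 mm from the centre. Fixed. Origin: centre of its underside; its floor is 4 mm above that; grey corner lips rise 6 mm above the floor and leave the middle of each side open. Any yaw will do.
- nest_box: Nest of the small-parts box: the largest black plate, 90 (x) x 174 (y) mm, with a long yellow rectangle 66 x 150 mm, pocket 82 x 166 mm. Fixed. Origin: centre of its underside; its floor is 4 mm above that; grey corner lips rise 6 mm above the floor and leave the middle of each side open. The box's y lies along the nest's y, either way round.
- flux: White flux bottle, loose bystander, 44 mm in diameter, 134 mm tall with its nozzle. Origin: centre of its underside. Leave it alone.
- spool: Solder spool with black flanges, loose bystander, 54 mm in diameter, 32 mm tall. Origin: centre of its underside. Leave it alone.
Mind the look-alikes: they are no part of the job. Of the things like the pouch_cell, leave any that is blue; of the rest the smaller one is meant.

How it is judged:
By the outcome, as a careful person would: the job done as asked, in the order asked, and still so for the second after the job is handed in, with the robot touching nothing.
It also fails if it takes over 120 s, if anything falls off the work surface, if the arm or the gripper's body presses on something with over 40 N, if the wrist force passes 120 N, or if a joint passes its speed limit or range.

## Working session

There is one attempt and no reset: what is moved stays moved. The work goes in short steps, Python scripts to look and compute and a tool call to move; the robot and the scene stay as the last step left them, time stands still between calls to the robot, and variables do not carry over. Pictures are saved under pics/ and viewed, at most 14 in all, crops included, and the job is handed in when it is done.

```bash
mkdir -p pics; ls; python3 - <<'E'
from plant import *
import cv2,numpy as np
print(get_state(), grip_point_offset)
for n in("top","scene"):
    p,d=snapshot(n); cv2.imwrite(f"pics/{n}0.png",p[:,:,::-1]); np.savez(f"{n}0.npz",p=p,d=d)
    c=camera_params(n); print(n,c); R=cv2.Rodrigues(np.array(c["rvec"]))[0]; print(-R.T@np.array(c["tvec"]),R)
E
```

```text
pics
{'clock': 0.0, 'q': array([-1.27220686,  0.689972  , -0.19450792,  1.56633866,  0.15733261,
        0.90248934, -0.21512067]), 'qd': array([ 0.00248586,  0.00028287, -0.0009209 ,  0.00066144,  0.00107678,
        0.00089213,  0.0014952 ]), 'joint_torque': array([-3.37287183e-04, -5.27575314e+01, -1.26704212e+00, -1.53429455e+01,
       -5.25672594e-02,  6.55446231e-03,  1.77289694e-04]), 'tool_pos': array([0.16346119, 0.60259756, 0.23791879]), 'eef_rot': array([ 1.31969271e-01,  9.91253393e-01, -9.05541117e-04, -3.95901381e-05]), 'contact_force': array([ 0.33225085, -1.08396333,  0.21893653]), 'moment': array([-0.00241772,  0.00691817, -0.02737887]), 'finger_force': 0.0, 'opening': 1.0071011220600579} 0.0187
top {'fx': 385.3048095222596, 'fy': 385.3048095222596, 'cx': 250.54670387830714, 'cy': 191.92198032326098, 'rvec': array([ 2.19881691, -2.17124018,  0.07873285]), 'tvec': array([-0.02462467,  0.5496403 ,  1.12497547])}
[ 0.46792409 -0.01780022  1.16146927] [[ 1.25914275e-02 -9.99920401e-01  8.04185089e-04]
 [-9.97352489e-01 -1.26166882e-02 -7.16158678e-02]
 [ 7.16203134e-02  9.96900049e-05 -9.97431963e-01]]
scene {'fx': 443.42412115800875, 'fy': 443.42412115800875, 'cx': 252.104406571405, 'cy': 194.40707186275287, 'rvec': array([ 0.6502457 , -2.7332137 ,  0.96900335]), 'tvec': array([0.47706578, 0.24368589, 1.15953939])}
[0.16447567 0.6953795  1.05872625] [[-0.89058128 -0.45461919 -0.01365222]
 [-0.3444974   0.6938472  -0.63237458]
 [ 0.29696217 -0.55847781 -0.77454245]]
```

View pics/top0.png

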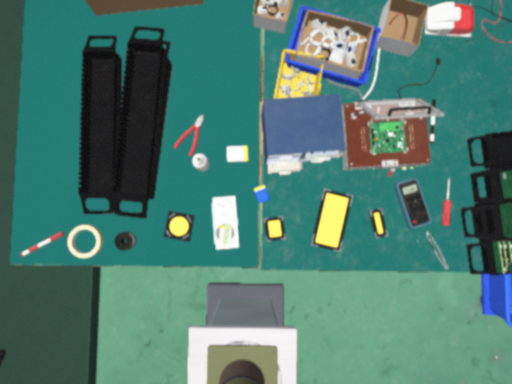

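View pics/scene0.png

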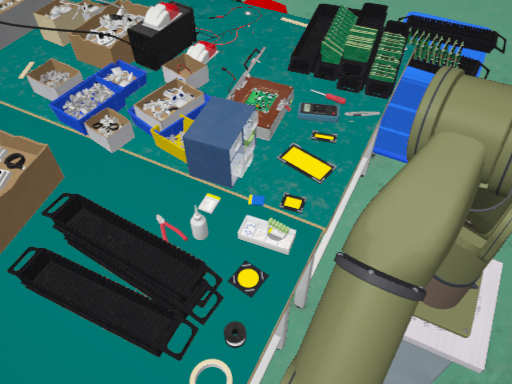

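```bash
python3 - <<'E'
import cv2,numpy as np
a=np.load("top0.npz");p=a['p'];
c1=cv2.resize(p[135:275,160:300],(600,600),interpolation=cv2.INTER_CUBIC)
cv2.imwrite("pics/c1.png",c1[:,:,::-1])
b=np.load("scene0.npz")['p']
cv2.imwrite("pics/c2.png",cv2.resize(b[180:300,180:340],(800,600),interpolation=cv2.INTER_CUBIC)[:,:,::-1])
E
```

```text
(no output)
```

View pics/c1.png

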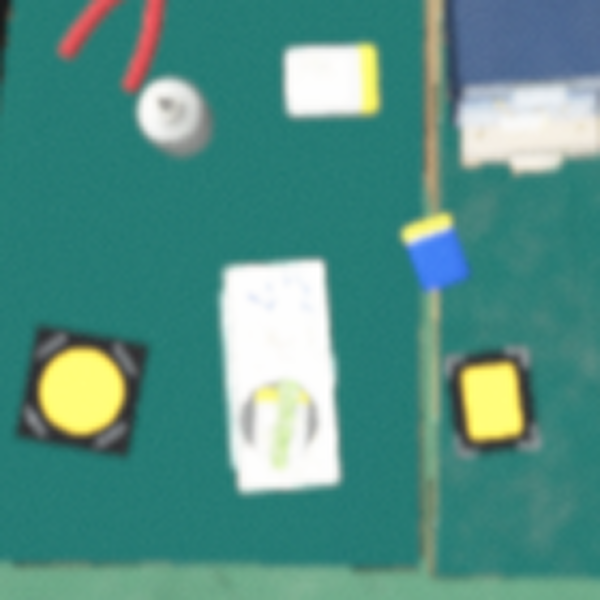

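View pics/c2.png

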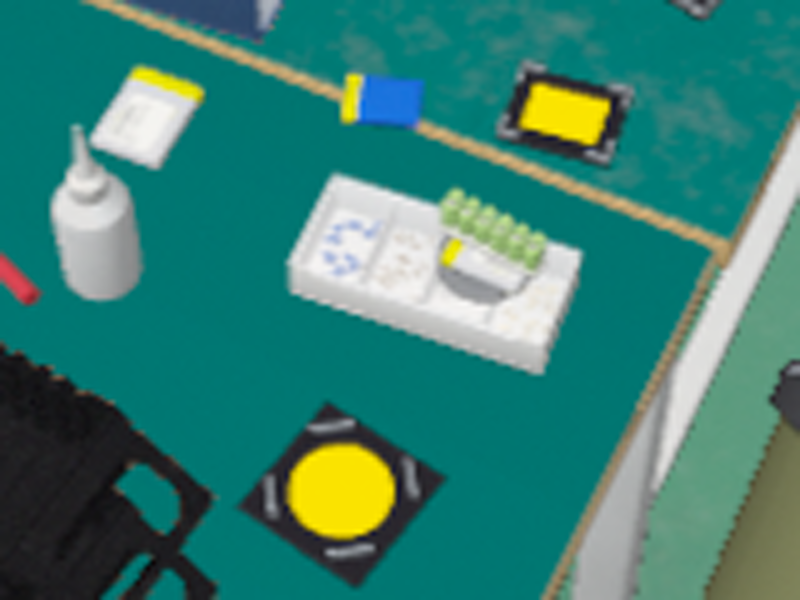

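Pouch-like things (top view): white/yellow at (237,153), blue at (262,193), and the one in the stack at (226,235). The blue one is out. The stack one is the smaller of the other two and lies under the terminals, so that is the one meant, and the crops confirm it.

```bash
cat > h.py <<'E'
from plant import *
import cv2,numpy as np
from scipy.spatial.transform import Rotation as Ro
def grab(n,save=None):
    c=camera_params(n);p,d=snapshot(n)
    if save: cv2.imwrite(f"pics/{save}.png",p[:,:,::-1])
    return c,p,d
def ray(c,px,z):
    px=np.atleast_2d(np.asarray(px,float)); R=cv2.Rodrigues(np.array(c["rvec"]))[0]; o=-R.T@np.array(c["tvec"])
    v=np.c_[(px[:,0]-c["cx"])/c["fx"],(px[:,1]-c["cy"])/c["fy"],np.ones(len(px))]@R
    return o+v*((z-o[2])/v[:,2])[:,None]
def proj(c,P): return cv2.projectPoints(np.atleast_2d(np.asarray(P,float)),np.array(c["rvec"]),np.array(c["tvec"]),np.array([[c["fx"],0,c["cx"]],[0,c["fy"],c["cy"]],[0,0,1.]]),None)[0][:,0]
def mask(p,col):
    h=cv2.cvtColor(p,cv2.COLOR_RGB2HSV)
    lo,hi={"y":((22,130,120),(34,255,255)),"g":((35,50,110),(62,255,255)),"w":((0,0,170),(180,40,255)),"k":((0,0,0),(180,255,70))}[col]
    return cv2.inRange(h,lo,hi)
def rects(c,m,z,amin=60):
    """contours -> metric min-area rect on plane z: (px centre),(x,y),(short,long) mm, yaw deg of long side in world"""
    out=[]
    for k in cv2.findContours(m,cv2.RETR_EXTERNAL,cv2.CHAIN_APPROX_NONE)[0]:
        if cv2.contourArea(k)<amin: continue
        W=ray(c,k[:,0],z)[:,:2]
        (x,y),(a,b),t=cv2.minAreaRect((W*1000).astype(np.float32))
        if a>b: t+=90; a,b=b,a
        t=(t)%180   # direction of short side -> long = t+90
        mm=cv2.moments((W*1000).astype(np.float32).reshape(-1,1,2)); 
        out.append((k[:,0].mean(0).round(0),np.round([x,y],1),np.round([mm['m10']/mm['m00'],mm['m01']/mm['m00']],1),np.round([a,b],1),round((t+90)%180,1)))
    return out
def target(P,yaw_deg):
    """rows towards TCP pose P, tool down, tool y (closing line) at world yaw (mod 180), nearest"""
    s=get_state(); R=Ro.from_quat(s["eef_rot"]); y=R.as_matrix()[:,1]; cur=np.degrees(np.arctan2(y[1],y[0]))
    d=(yaw_deg-cur+90)%180-90; yw=np.radians(cur+d); Y=np.array([np.cos(yw),np.sin(yw),0]); Z=np.array([0,0,-1.]); X=np.cross(Y,Z)
    Rt=Ro.from_matrix(np.c_[X,Y,Z])
    print("t%.2f"%s["clock"],"pos",s["tool_pos"].round(4),"cur yaw %.1f dyaw %.1f"%(cur,d),"q7 %.2f"%s["q"][6],"TOOL dxyz",R.inv().apply(np.array(P)-s["tool_pos"]).round(4),"rv",(R.inv()*Rt).as_rotvec().round(4))
E
python3 - <<'E'
from h import *
for n in("top","scene"):
    c=camera_params(n);a=np.load(n+"0.npz");p=a['p']
    print(n);[print("y",r) for r in rects(c,mask(p,"y"),.004) ]
    [print("g",r) for r in rects(c,mask(p,"g"),.080,30) if 140<r[0][0]<300 and 180<r[0][1]<260]
    [print("w",r) for r in rects(c,mask(p,"w"),.033) if 180<r[0][0]<300 and 130<r[0][1]<260]
E
```

```text
top
y (array([274., 228.]), array([442.9, -90.2]), array([443.3, -90. ]), array([40.6, 53.5]), 8.7)
y (array([179., 226.]), array([446.2, 196.6]), array([446.7, 196.5]), array([56.9, 59.8]), 1.4)
y (array([378., 222.]), array([ 463. , -401.1]), array([ 463.5, -401. ]), array([20.9, 68.2]), 12.0)
y (array([331., 220.]), array([ 470.5, -261.4]), array([ 470.6, -261.5]), array([ 73.2, 157.3]), 166.9)
y (array([316.,  83.]), array([ 887.8, -213.1]), array([ 888.8, -215.2]), array([27.7, 66.3]), 180.0)
y (array([288.,  74.]), array([ 911.7, -142.7]), array([ 910.8, -125.2]), array([ 91.2, 153.9]), 169.8)
w (array([225., 222.]), array([459.6,  55.9]), array([459.7,  55.8]), array([ 71.6, 152.1]), 5.1)
w (array([199., 160.]), array([641.6, 135.7]), array([640.4, 136. ]), array([41.4, 41.7]), 0.7)
w (array([235., 154.]), array([662.3,  31.2]), array([662.4,  30.6]), array([44.8, 50.4]), 90.7)
scene
y (array([248., 278.]), array([449.5, 195.8]), array([449.2, 195. ]), array([53.6, 56. ]), 26.6)
y (array([292., 202.]), array([445.9, -92.3]), array([445.6, -92.2]), array([36.3, 48.9]), 8.7)
y (
[... 201 characters left out ...]
.0)
y (array([186., 122.]), array([ 927.7, -260.4]), array([ 927.5, -255.6]), array([42.4, 94. ]), 130.3)
g (array([278., 225.]), array([428.6,  53.7]), array([428.4,  54.3]), array([23. , 63.5]), 172.8)
w (array([267., 235.]), array([459.5,  64.2]), array([461.9,  67.2]), array([ 83.4, 151.4]), 5.5)
w (array([197., 223.]), array([652. , 118.1]), array([649.8, 121.1]), array([ 40.3, 106.9]), 106.7)
w (array([208., 204.]), array([657.5,  46.2]), array([657.7,  46.3]), array([45.1, 52.6]), 93.9)
w (array([242., 163.]), array([ 650., -147.]), array([ 647.8, -144.8]), array([ 57.8, 178.8]), 92.4)
w (array([235., 148.]), array([ 698.1, -190.7]), array([ 696. , -190.7]), array([23.9, 86.7]), 95.4)
```

```bash
python3 - <<'E'
from h import *
target([.44,.055,.28],82.8)
s=get_state();print(Ro.from_quat(s["eef_rot"]).as_matrix().round(3))
c=camera_params("wrist");R=cv2.Rodrigues(np.array(c["rvec"]))[0];print(c["fx"],-R.T@np.array(c["tvec"]),R.round(3))
E
```

```text
t0.10 pos [0.1635 0.6027 0.238 ] cur yaw 74.8 dyaw 8.0 q7 -0.22 TOOL dxyz [-0.4102 -0.4563 -0.0412] rv [-0.0016  0.     -0.139 ]
[[-0.965  0.262 -0.   ]
 [ 0.262  0.965 -0.002]
 [-0.    -0.002 -1.   ]]
293.1348709503786 [0.09666801 0.62121142 0.38317435] [[ 0.262  0.965 -0.002]
 [ 0.929 -0.252  0.27 ]
 [ 0.26  -0.073 -0.963]]
```

The manual's scale: shifts go in cm. Converting my numbers, -0.34 m is -34, -0.306 m is -30.6.

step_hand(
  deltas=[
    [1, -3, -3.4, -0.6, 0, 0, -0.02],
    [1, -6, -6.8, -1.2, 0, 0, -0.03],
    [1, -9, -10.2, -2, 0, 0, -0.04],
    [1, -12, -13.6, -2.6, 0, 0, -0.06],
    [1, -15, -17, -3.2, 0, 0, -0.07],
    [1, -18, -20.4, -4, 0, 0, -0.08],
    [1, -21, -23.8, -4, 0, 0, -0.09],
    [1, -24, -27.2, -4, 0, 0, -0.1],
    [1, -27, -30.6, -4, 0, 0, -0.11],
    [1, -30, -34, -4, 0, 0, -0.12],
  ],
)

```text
refused: deltas: the value is too long (schema: maxItems 1). Nothing was moved.
```

The call was refused and nothing moved: it wants a list holding one list of rows, three levels of brackets. Same move again in that form.

step_hand(
  deltas=[
    [[1, -3, -3.4, -0.6, 0, 0, -0.02], [1, -6, -6.8, -1.2, 0, 0, -0.03], [1, -9, -10.2, -2, 0, 0, -0.04], [1, -12, -13.6, -2.6, 0, 0, -0.06], [1, -15, -17, -3.2, 0, 0, -0.07], [1, -18, -20.4, -4, 0, 0, -0.08], [1, -21, -23.8, -4, 0, 0, -0.09], [1, -24, -27.2, -4, 0, 0, -0.1], [1, -27, -30.6, -4, 0, 0, -0.11], [1, -30, -34, -4, 0, 0, -0.12]],
  ],
)

```text
clock: 1.1
tool_pos: [0.3645, 0.1948, 0.2787]
eef_rot: [0.072, 0.997, -0.0, -0.0]
contact_force: [1.0, 1.2, -0.0]
opening: 1.001
finger_force: 0.0
```

step_hand(
  deltas=[
    [[1, -3, -3.4, 0, 0, 0, -0.01], [1, -6, -6.8, 0, 0, 0, -0.02], [1, -9, -10, 0, 0, 0, -0.02], [1, -11, -11.6, 0, 0, 0, -0.02], [1, -11, -11.6, 0, 0, 0, -0.02], [1, -11, -11.6, 0, 0, 0, -0.02], [1, -11, -11.6, 0, 0, 0, -0.02]],
  ],
)

```text
clock: 1.8
tool_pos: [0.4553, 0.0671, 0.2786]
eef_rot: [0.061, 0.998, 0.0, -0.001]
contact_force: [-0.6, 0.3, -0.4]
opening: 1.0
finger_force: 0.0
```

```bash
python3 - <<'E'
from h import *
target([.44,.055,.28],82.8)
c,p,d=grab("wrist"); np.savez("w1.npz",p=p,d=d)
cv2.imwrite("pics/w1.png",p[:,:,::-1])
for r in rects(c,mask(p,"g"),.080,30): print("g",r)
for r in rects(c,mask(p,"w"),.033,200): print("w",r)
for r in rects(c,mask(p,"y"),.004,60): print("y",r)
E
```

```text
t1.80 pos [0.4553 0.0671 0.2786] cur yaw 83.0 dyaw -0.2 q7 1.03 TOOL dxyz [ 0.0137 -0.0139 -0.0014] rv [ 0.0004 -0.0011  0.0031]
g (array([241., 142.]), array([428.1,  49.1]), array([428.1,  49.9]), array([12.6, 58.5]), 172.3)
w (array([154., 313.]), array([ 680.9, -125.7]), array([ 682.6, -128.9]), array([40.6, 92.1]), 94.8)
w (array([250., 158.]), array([460.4,  55.7]), array([460.4,  55.7]), array([ 69.6, 150.2]), 5.2)
y (array([196., 232.]), array([566.3, -44.9]), array([566., -45.]), array([ 7.3, 34.9]), 110.7)
y (array([149., 158.]), array([444.3, -91.4]), array([444.3, -91.2]), array([36.7, 48.5]), 8.1)
y (array([ 40., 185.]), array([ 469. , -261.9]), array([ 467.8, -261.9]), array([ 68.7, 147.3]), 167.0)
y (array([347., 137.]), array([447.8, 195.1]), array([447.9, 194.9]), array([55. , 56.2]), 83.0)
```

View pics/w1.png

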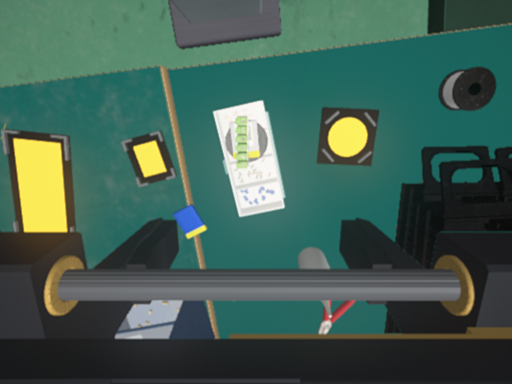

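The wrist picture shows the strip (green) at (241,142) on the box. The pouch nest is at (150,158), the speaker nest at (347,137) and the box nest at (40,185), all matching the top view. Closing in.

Scaled: 0.08 m is 8, 0.12 m is 12.

step_hand(
  deltas=[
    [[1, 1, -0.8, 4, 0, 0, 0.012], [1, 2, -1.2, 8, 0, 0, 0.012], [1, 2.7, -1.45, 12, 0, 0, 0.012], [1, 2.7, -1.45, 12, 0, 0, 0.012], [1, 2.7, -1.45, 12, 0, 0, 0.012]],
  ],
)

```text
clock: 2.35
tool_pos: [0.4276, 0.0559, 0.1591]
eef_rot: [0.067, 0.998, 0.0, -0.0]
contact_force: [-0.0, -0.4, 0.2]
opening: 1.001
finger_force: 0.0
```

```bash
python3 - <<'E'
from h import *
c,p,d=grab("wrist"); np.savez("w2.npz",p=p,d=d,**{k:c[k] for k in c})
cv2.imwrite("pics/w2.png",p[:,:,::-1])
for r in rects(c,mask(p,"g"),.080,30): print("g",r)
for r in rects(c,mask(p,"w"),.033,200): print("w",r)
for r in rects(c,mask(p,"y"),.057,60): print("y",r)
print(d[mask(p,"g")>0].min())
target([.4281,.0495,.058],82.3)
E
```

```text
g (array([251., 194.]), array([427.5,  49.6]), array([426.6,  49.9]), array([12.5, 61.2]), 173.4)
w (array([262., 201.]), array([459. ,  55.8]), array([455.8,  56.1]), array([ 69.5, 148. ]), 5.1)
y (array([268., 205.]), array([446.8,  62. ]), array([446.8,  62.1]), array([ 5.3, 12.1]), 89.0)
y (array([  5., 209.]), array([ 419.7, -171.9]), array([ 421.6, -173.8]), array([10.7, 47. ]), 158.9)
y (array([126., 204.]), array([429.5, -63.5]), array([429.4, -63.5]), array([29.8, 39.7]), 7.8)
y (array([393., 173.]), array([432.7, 172.2]), array([432.6, 172.2]), array([45.8, 46.8]), 177.9)
0.0
t2.40 pos [0.4287 0.056  0.1599] cur yaw 82.2 dyaw 0.1 q7 0.91 TOOL dxyz [-1.000e-04 -6.600e-03  1.019e-01] rv [ 0.0011  0.002  -0.0009]
```

View pics/w2.png

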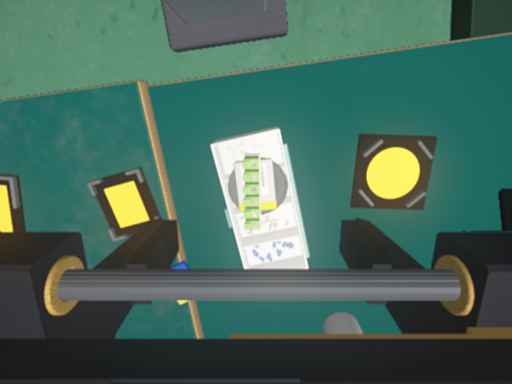

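step_hand(
  deltas=[
    [[1, 0, -0.65, 4, 0, 0, -0.006], [1, 0.05, -0.65, 7, 0, 0, -0.006], [1, 0.05, -0.65, 9.5, 0, 0, -0.006], [1, 0.05, -0.65, 10, 0, 0, -0.006], [1, 0.05, -0.65, 10, 0, 0, -0.006], [0, 0.05, -0.65, 10, 0, 0, -0.006], [0, 0.05, -0.65, 10, 0, 0, -0.006], [0, 0.05, -0.65, 10, 0, 0, -0.006], [0, 0.05, -0.65, 10, 0, 0, -0.006], [0, 0.05, -0.65, 10, 0, 0, -0.006]],
  ],
  squeeze=15,
)

```text
clock: 3.4
tool_pos: [0.4265, 0.0486, 0.059]
eef_rot: [0.065, 0.998, 0.0, 0.0]
contact_force: [-0.5, -0.6, -0.3]
opening: 0.57
finger_force: 0.0
```

step_hand(
  deltas=[
    [[0, 0, 0, 0, 0, 0, 0], [0, 0, 0, 0, 0, 0, 0]],
  ],
)

```text
clock: 3.6
tool_pos: [0.4262, 0.0485, 0.0587]
eef_rot: [0.065, 0.998, 0.0, -0.0]
contact_force: [-0.8, 0.3, 0.1]
opening: 0.389
finger_force: 0.0
```

step_hand(
  deltas=[
    [[0, 0, 0, 0, 0, 0, 0], [0, 0, 0, 0, 0, 0, 0], [0, 0, 0, 0, 0, 0, 0], [0, 0, 0, 0, 0, 0, 0]],
  ],
)

```text
clock: 4.0
tool_pos: [0.4262, 0.0485, 0.0587]
eef_rot: [0.065, 0.998, 0.0, -0.0]
contact_force: [-0.9, 0.4, -0.7]
opening: 0.159
finger_force: 15.0
```

step_hand(
  deltas=[
    [[0, 0, 0, -2, 0, 0, 0], [0, 0, 0, -6, 0, 0, 0], [0, 0, 0, -10, 0, 0, 0], [0, 0, 0, -10, 0, 0, 0], [0, 0, 0, -10, 0, 0, 0]],
  ],
)

```text
clock: 4.5
tool_pos: [0.4267, 0.0484, 0.1593]
eef_rot: [0.066, 0.998, 0.0, 0.001]
contact_force: [-0.3, -0.7, -1.0]
opening: 0.157
finger_force: 15.0
```

```bash
python3 - <<'E'
from h import *
target([.463,-.40,.16],12-90)
E
```

```text
t4.50 pos [0.4267 0.0484 0.1593] cur yaw 82.5 dyaw 19.5 q7 0.81 TOOL dxyz [-0.0948 -0.4397 -0.0008] rv [ 0.0005  0.002  -0.3409]
```

step_hand(
  deltas=[
    [[0, -1, -4, 0, 0, 0, -0.034], [0, -2, -8.5, 0, 0, 0, -0.07], [0, -3, -13, 0, 0, 0, -0.1], [0, -4, -17.5, 0, 0, 0, -0.14], [0, -5, -22, 0, 0, 0, -0.17], [0, -6, -26.5, 0, 0, 0, -0.2], [0, -7, -31, 0, 0, 0, -0.24], [0, -8, -35, 0, 0, 0, -0.28], [0, -8, -36, 0, 0, 0, -0.34], [0, -8, -36, 0, 0, 0, -0.34]],
  ],
)

```text
clock: 5.5
tool_pos: [0.4568, -0.3209, 0.1562]
eef_rot: [-0.102, 0.995, 0.001, -0.002]
contact_force: [-0.6, 0.2, 0.0]
opening: 0.157
finger_force: 15.0
```

step_hand(
  deltas=[
    [[0, 0, 0, 0, 0, 0, 0], [0, 0, 0, 0, 0, 0, 0]],
  ],
)

```text
clock: 5.7
tool_pos: [0.4586, -0.3166, 0.158]
eef_rot: [-0.105, 0.994, 0.001, -0.001]
contact_force: [-0.1, 0.4, -0.7]
opening: 0.159
finger_force: 15.0
```

```bash
python3 - <<'E'
from h import *
c,p,d=grab("wrist","w3")
for r in rects(c,mask(p,"y"),.004,60): print("y",r)
target([.463,-.40,.16],12-90)
E
```

```text
y (array([463., 305.]), array([567. , -43.6]), array([567. , -43.4]), array([ 8. , 34.2]), 112.2)
y (array([465., 201.]), array([444.2, -91.8]), array([444.2, -91.8]), array([36., 48.]), 7.9)
y (array([176., 159.]), array([ 464.5, -402. ]), array([ 464.4, -402. ]), array([15.6, 61.9]), 12.1)
y (array([315., 176.]), array([ 456.2, -258.9]), array([ 451.8, -257.3]), array([ 67.6, 119.8]), 166.9)
t5.75 pos [ 0.4589 -0.3167  0.1583] cur yaw 102.1 dyaw -0.1 q7 1.78 TOOL dxyz [ 0.0134 -0.0823 -0.0018] rv [ 0.0014 -0.0006  0.0022]
```

View pics/w3.png

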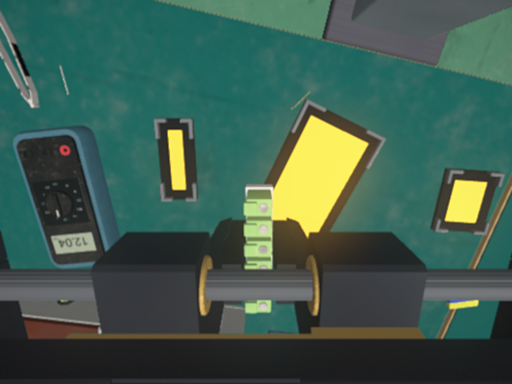

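The strip nest is at (176,159), with the strip held squarely at about (258,250). I'll measure the strip's offset in the hand along its own length.

```bash
python3 - <<'E'
from h import *
c=camera_params("wrist"); p=cv2.imread("pics/w3.png")[:,:,::-1]
s=get_state();R=Ro.from_quat(s["eef_rot"])
m=mask(p,"g");m[:,:230]=0;m[:,290:]=0
ys,xs=np.nonzero(m);print(ys.min(),ys.max(),xs.min(),xs.max())
for z in(.178,.181):
  for px in((258,ys.min()),(258,ys.max()),(258,187)): print(z,px,R.inv().apply(ray(c,px,z)[0]-s["tool_pos"]).round(4))
target([.4644,-.402,.16],12.1-90)
E
```

```text
17 313 231 287
0.178 (258, np.int64(17)) [ 1.01e-01 -1.00e-04 -1.96e-02]
0.178 (258, np.int64(313)) [-0.0332 -0.0003 -0.0197]
0.178 (258, 187) [ 0.0332 -0.0002 -0.0197]
0.181 (258, np.int64(17)) [ 1.002e-01 -1.000e-04 -2.260e-02]
0.181 (258, np.int64(313)) [-0.0307 -0.0002 -0.0227]
0.181 (258, 187) [ 0.0341 -0.0002 -0.0227]
t5.75 pos [ 0.4589 -0.3167  0.1583] cur yaw 102.1 dyaw -0.0 q7 1.78 TOOL dxyz [ 0.0125 -0.0845 -0.0018] rv [ 0.0014 -0.0005  0.0005]
```

Scaled: -0.0845 m is -8.45, 0.0125 m is 1.25.

step_hand(
  deltas=[
    [[0, 0.6, -4, 2, 0, 0, 0], [0, 1.25, -8, 5, 0, 0, 0], [0, 1.25, -8.45, 9, 0, 0, 0], [0, 1.25, -8.45, 12, 0, 0, 0], [0, 1.25, -8.45, 13.5, 0, 0, 0], [0, 1.25, -8.45, 13.5, 0, 0, 0], [0, 1.25, -8.45, 13.5, 0, 0, 0]],
  ],
)

```text
clock: 6.45
tool_pos: [0.4651, -0.4034, 0.0247]
eef_rot: [-0.105, 0.994, -0.0, 0.001]
contact_force: [0.2, -1.1, -0.2]
opening: 0.158
finger_force: 15.0
```

```bash
python3 - <<'E'
from h import *
target([.4642,-.402,.007],12.1-90)
E
```

```text
t6.45 pos [ 0.4651 -0.4034  0.0247] cur yaw 102.1 dyaw 0.0 q7 1.83 TOOL dxyz [0.0006 0.0016 0.0177] rv [-0.0006  0.0012 -0.0005]
```

Scaled: 0.0178 m is 1.78, 0.0175 m is 1.75.

step_hand(
  deltas=[
    [[0, 0.06, 0.1, 0.8, 0, 0, 0], [0, 0.06, 0.1, 1.4, 0, 0, 0], [0, 0.06, 0.1, 1.75, 0, 0, 0], [0, 0.06, 0.1, 1.78, 0, 0, 0], [0, 0.06, 0.1, 1.78, 0, 0, 0]],
  ],
)

```text
clock: 6.95
tool_pos: [0.4632, -0.4033, 0.0063]
eef_rot: [-0.104, 0.995, -0.0, 0.0]
contact_force: [0.4, 1.2, 4.0]
opening: 0.158
finger_force: 15.0
```

Scaled: -0.15 m is -15, -0.12 m is -12.

step_hand(
  deltas=[
    [[0.25, 0, 0, 0, 0, 0, 0], [0.35, 0, 0, 0, 0, 0, 0], [0.35, 0, 0, 0, 0, 0, 0], [0.35, 0, 0, -1, 0, 0, 0], [0.35, 0, 0, -4, 0, 0, 0], [0.5, 0, 0, -8, 0, 0, 0], [1, 0, 3, -12, 0, 0, 0], [1, 0, 7, -15, 0, 0, 0], [1, 0, 10, -15, 0, 0, 0], [1, 0, 10, -15, 0, 0, 0]],
  ],
)

```text
clock: 7.95
tool_pos: [0.4425, -0.3009, 0.158]
eef_rot: [-0.108, 0.994, 0.001, 0.001]
contact_force: [0.2, 0.2, 0.6]
opening: 0.779
finger_force: 0.0
```

```bash
python3 - <<'E'
from h import *
c,p,d=grab("wrist","w4")
for r in rects(c,mask(p,"g"),.027,60): print("g",r)
for r in rects(c,mask(p,"y"),.004,20): print("y",r)
t,p,d=*[0],*snapshot("top");c=camera_params("top")
x,y=proj(c,[.464,-.402,.02])[0].astype(int);print(x,y)
cv2.imwrite("pics/t4.png",cv2.resize(p[y-30:y+30,x-40:x+40],(560,420),interpolation=cv2.INTER_CUBIC)[:,:,::-1])
target([.44,.055,.16],82.3)
E
```

```text
g (array([152., 175.]), array([ 464.7, -401.8]), array([ 464.4, -401.7]), array([18.9, 62.1]), 11.8)
y (array([445., 212.]), array([444.1, -92.6]), array([443.9, -92.8]), array([36. , 47.6]), 7.9)
y (array([288., 199.]), array([ 471.7, -263.4]), array([ 471.3, -263.4]), array([ 67.9, 151.8]), 166.8)
380 222
t8.05 pos [ 0.4426 -0.3055  0.1566] cur yaw 102.1 dyaw -19.8 q7 1.75 TOOL dxyz [-0.0728  0.353  -0.0037] rv [-0.001   0.0004  0.3448]
```

View pics/w4.png

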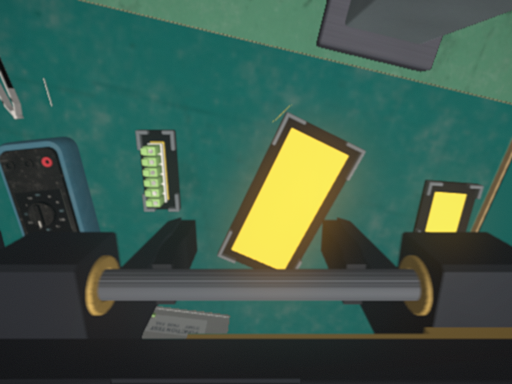

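The strip stands upright at (152,175), centred on its patch. Back to the stack.

Scaled: 0.353 m is 35.3, 0.345 m is 34.5.

step_hand(
  deltas=[
    [[1, -0.8, 4, 0, 0, 0, 0.04], [1, -1.6, 8, 0, 0, 0, 0.08], [1, -2.4, 12, 0, 0, 0, 0.12], [1, -3.2, 16.5, 0, 0, 0, 0.16], [1, -4.2, 21, 0, 0, 0, 0.2], [1, -5, 25.5, 0, 0, 0, 0.24], [1, -6, 30, 0, 0, 0, 0.28], [1, -6.4, 34.5, 0, 0, 0, 0.32], [1, -6.4, 35.3, 0, 0, 0, 0.333], [1, -6.4, 35.3, 0, 0, 0, 0.333]],
  ],
)

```text
clock: 9.05
tool_pos: [0.4323, 0.0542, 0.1557]
eef_rot: [0.06, 0.998, 0.0, 0.0]
contact_force: [0.7, -0.5, 0.2]
opening: 1.0
finger_force: 0.0
```

step_hand(
  deltas=[
    [[1, 0, 0, 0, 0, 0, 0], [1, 0, 0, 0, 0, 0, 0]],
  ],
)

```text
clock: 9.25
tool_pos: [0.4321, 0.0507, 0.1557]
eef_rot: [0.064, 0.998, -0.001, -0.0]
contact_force: [-0.2, 0.4, 0.4]
opening: 1.002
finger_force: 0.0
```

```bash
python3 - <<'E'
from h import *
c,p,d=grab("wrist"); np.savez("w5.npz",p=p,**c)
for r in rects(c,mask(p,"y"),.057,20): print("y",r)
target([.43,.055,.16],82.8)
x,y=proj(c,[.43,.055,.057])[0].astype(int);print(x,y)
cv2.imwrite("pics/w5.png",cv2.resize(p[y-75:y+75,x-100:x+100],(800,600),interpolation=cv2.INTER_CUBIC)[:,:,::-1])
E
```

```text
y (array([262., 201.]), array([446.3,  52.1]), array([446.2,  52.4]), array([ 6.3, 32.7]), 89.4)
y (array([  5., 206.]), array([ 422.6, -172.9]), array([ 424.7, -175. ]), array([11.5, 52. ]), 159.3)
y (array([128., 199.]), array([429.7, -64.2]), array([429.7, -64.2]), array([29.6, 39.4]), 8.1)
y (array([399., 169.]), array([432.8, 170.8]), array([432.8, 170.8]), array([45.2, 46.3]), 82.7)
t9.30 pos [0.432  0.0509 0.1558] cur yaw 82.7 dyaw 0.1 q7 0.79 TOOL dxyz [ 0.0025  0.0038 -0.0042] rv [-0.001  -0.0001 -0.002 ]
263 183
```

View pics/w5.png

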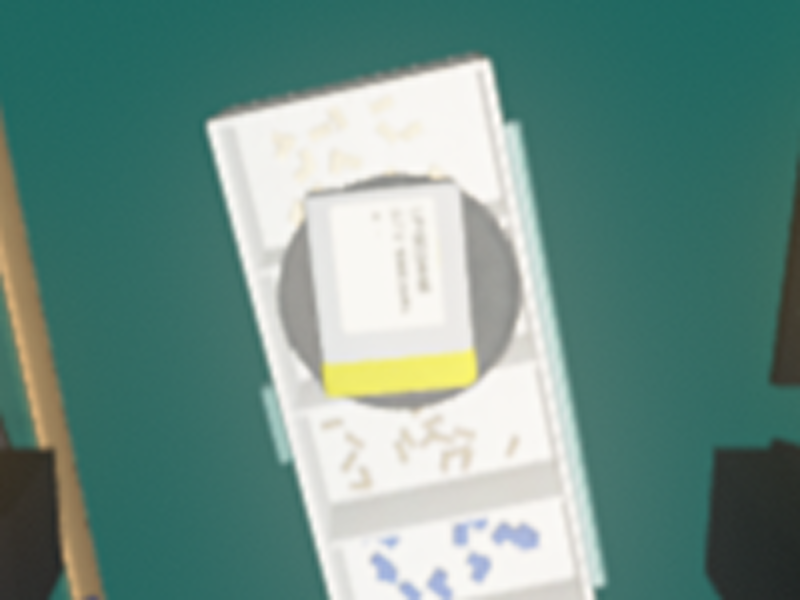

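Pouch corners in the crop are (305,192), (455,182), (476,383) and (323,397). The speaker disc is centred near (400,291), and the lid tab is on the left at (275,425), facing world −y.

```bash
python3 - <<'E'
from h import *
a=np.load("w5.npz");c={k:a[k] for k in a if k!="p"}; c={k:(v if v.ndim else float(v)) for k,v in c.items()}
f=lambda q:np.array(q)/4+[163,108]-.375
k=f([(305,192),(455,182),(476,383),(323,397)])
W=ray(c,k,.057)[:,:2]*1000;print(W.round(1),W.mean(0).round(1));(ce,sz,t)=cv2.minAreaRect(W.astype(np.float32));print(ce,sz,t)
v=(W[3]+W[2]-W[0]-W[1]);print("long yaw",np.degrees(np.arctan2(v[1],v[0])))
v=(W[1]+W[2]-W[0]-W[3]);print("short yaw",np.degrees(np.arctan2(v[1],v[0])))
S=ray(c,f([(278,292),(522,292),(398,173),(402,408)]),.049)[:,:2]*1000;print(S.round(1))
print("tab",ray(c,f([(262,388),(280,462)]),.030))
E
```

```text
[[403.5  37.5]
 [405.4  69. ]
 [450.2  68.6]
 [449.2  34.8]] [427.1  52.4]
(426.8406982421875, 52.372066497802734) (33.842430114746094, 45.774662017822266) 88.23535919189453
long yaw -1.9720281771182044
short yaw 87.41047139469133
[[426.2  27.5]
 [433.1  81.3]
 [403.3  57.3]
 [456.9  51.5]]
tab [[0.45448736 0.01749859 0.03      ]
 [0.47432825 0.01891043 0.03      ]]
```

```bash
python3 - <<'E'
from h import *
target([.427,.0524,.051],87.8)
E
```

```text
t9.30 pos [0.432  0.0509 0.1558] cur yaw 82.7 dyaw 5.1 q7 0.79 TOOL dxyz [0.0051 0.0009 0.1048] rv [-0.001  -0.0002 -0.0892]
```

step_hand(
  deltas=[
    [[0.6, 0.2, 0.1, 3, 0, 0, -0.04], [0.6, 0.5, 0.2, 6, 0, 0, -0.089], [0.6, 0.5, 0.2, 8, 0, 0, -0.089], [0.6, 0.5, 0.2, 8, 0, 0, -0.089], [0.6, 0.5, 0.2, 8, 0, 0, -0.089]],
  ],
  squeeze=12,
)

```text
clock: 9.8
tool_pos: [0.427, 0.0548, 0.076]
eef_rot: [0.018, 1.0, -0.0, -0.0]
contact_force: [0.3, -0.5, 0.7]
opening: 0.607
finger_force: 0.0
```

```bash
python3 - <<'E'
from h import *
target([.427,.0524,.051],87.8)
E
```

```text
t9.80 pos [0.427  0.0548 0.076 ] cur yaw 87.9 dyaw -0.1 q7 0.75 TOOL dxyz [-0.0001 -0.0024  0.025 ] rv [-0.0007 -0.0006  0.0019]
```

Scaled: 0.0245 m is 2.45, 0.021 m is 2.1.

step_hand(
  deltas=[
    [[0.6, 0, -0.2, 1.2, 0, 0, 0], [0.6, 0, -0.2, 2.1, 0, 0, 0], [0.6, 0, -0.2, 2.45, 0, 0, 0], [0.6, 0, -0.2, 2.45, 0, 0, 0], [0.5, 0, -0.2, 2.45, 0, 0, 0], [0, 0, -0.2, 2.45, 0, 0, 0], [0, 0, -0.2, 2.45, 0, 0, 0], [0, 0, -0.2, 2.45, 0, 0, 0], [0, 0, -0.2, 2.45, 0, 0, 0]],
  ],
  squeeze=12,
)

```text
clock: 10.7
tool_pos: [0.4275, 0.0536, 0.052]
eef_rot: [0.018, 1.0, -0.0, 0.001]
contact_force: [-0.1, -0.3, 6.1]
opening: 0.38
finger_force: 12.0
```

Scaled: -0.08 m is -8, -0.04 m is -4.

step_hand(
  deltas=[
    [[0, 0, 0, -1, 0, 0, 0], [0, 0, 0, -4, 0, 0, 0], [0, 0, 0, -8, 0, 0, 0], [0, 0, 0, -8, 0, 0, 0], [0, 0, 0, -8, 0, 0, 0]],
  ],
)

```text
clock: 11.2
tool_pos: [0.4273, 0.0535, 0.1319]
eef_rot: [0.018, 1.0, 0.0, 0.001]
contact_force: [-0.4, -0.4, -0.9]
opening: 0.383
finger_force: 12.0
```

```bash
python3 - <<'E'
from h import *
target([.4442,-.092,.12],98)
c,p,d=grab("wrist"); x,y=250,200
np.savez("w6.npz",p=p,**c)
cv2.imwrite("pics/w6.png",p[:,:,::-1])
for r in rects(c,mask(p,"y"),.132-.001+.008,20): print("y",r)
for r in rects(c,mask(p,"y"),.004,20): print("yn",r)
E
```

```text
t11.20 pos [0.4273 0.0535 0.1319] cur yaw 87.9 dyaw 10.1 q7 0.48 TOOL dxyz [-0.0221 -0.1448  0.0118] rv [ 0.0009  0.0018 -0.1757]
y (array([258., 267.]), array([441.3,  52.7]), array([441.8,  52.5]), array([ 2.4, 31.9]), 87.9)
y (array([112., 198.]), array([401.3, -18.3]), array([401.3, -18.3]), array([18.1, 24.2]), 7.9)
y (array([404., 192.]), array([403.2, 126.2]), array([403.2, 126.1]), array([28.3, 28.4]), 137.3)
yn (array([258., 267.]), array([522.9,  49.4]), array([524.,  49.]), array([ 4.7, 63. ]), 87.9)
yn (array([112., 198.]), array([443.8, -91.1]), array([443.8, -91.1]), array([35.8, 47.9]), 7.9)
yn (array([404., 192.]), array([447.6, 194.7]), array([447.5, 194.6]), array([55.9, 56.1]), 137.3)
```

View pics/w6.png

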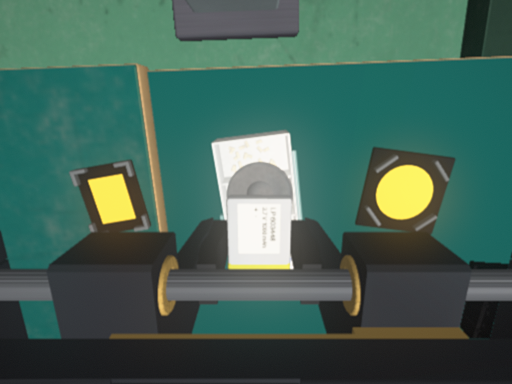

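```bash
python3 - <<'E'
from h import *
c=camera_params("wrist"); s=get_state();R=Ro.from_quat(s["eef_rot"])
for z in(.137,.140):print(R.inv().apply(ray(c,[(229,198),(291,198),(228,269)],z)-s["tool_pos"]).round(4))
target([.4441,-.0918,.008],97.9)
E
```

```text
[[ 0.0235 -0.0147 -0.0059]
 [ 0.0235  0.0163 -0.0059]
 [-0.0165 -0.0164 -0.0059]]
[[ 0.0245 -0.0144 -0.0089]
 [ 0.0245  0.0159 -0.0089]
 [-0.0147 -0.016  -0.0089]]
t11.25 pos [0.4268 0.0532 0.1311] cur yaw 88.0 dyaw 9.9 q7 0.48 TOOL dxyz [-0.0225 -0.1442  0.1232] rv [-0.0004 -0.0002 -0.1737]
```

Scaled: 0.04 m is 4, -0.023 m is -2.3.

step_hand(
  deltas=[
    [[0, -0.6, -3.5, 0, 0, 0, -0.05], [0, -1.2, -8, 0, 0, 0, -0.1], [0, -1.8, -12, 1, 0, 0, -0.15], [0, -2.3, -14.4, 4, 0, 0, -0.174], [0, -2.3, -14.4, 8, 0, 0, -0.174], [0, -2.3, -14.4, 10, 0, 0, -0.174], [0, -2.3, -14.4, 10, 0, 0, -0.174], [0, -2.3, -14.4, 10, 0, 0, -0.174]],
  ],
)

```text
clock: 12.05
tool_pos: [0.4441, -0.0905, 0.0308]
eef_rot: [-0.07, 0.998, -0.0, -0.001]
contact_force: [0.3, -0.5, 0.3]
opening: 0.379
finger_force: 12.0
```

```bash
python3 - <<'E'
from h import *
target([.4446,-.0918,.007],97.9)
E
```

```text
t12.05 pos [ 0.4441 -0.0905  0.0308] cur yaw 98.1 dyaw -0.2 q7 0.60 TOOL dxyz [-0.0004 -0.0013  0.0238] rv [-0.0008 -0.0029  0.0032]
```

step_hand(
  deltas=[
    [[0, -0.04, -0.1, 1, 0, 0, 0.003], [0, -0.04, -0.1, 1.8, 0, 0, 0.003], [0, -0.04, -0.1, 2.2, 0, 0, 0.003], [0, -0.04, -0.1, 2.3, 0, 0, 0.003], [0, -0.04, -0.1, 2.3, 0, 0, 0.003]],
  ],
)

```text
clock: 12.55
tool_pos: [0.4459, -0.0918, 0.0091]
eef_rot: [-0.068, 0.998, 0.0, 0.001]
contact_force: [-0.6, 0.1, -0.9]
opening: 0.386
finger_force: 12.0
```

Scaled: 0.001 m is 0.1.

step_hand(
  deltas=[
    [[0, 0, 0, 0.1, 0, 0, 0], [0, 0, 0, 0.1, 0, 0, 0]],
  ],
)

```text
clock: 12.75
tool_pos: [0.4457, -0.092, 0.0078]
eef_rot: [-0.068, 0.998, 0.0, 0.0]
contact_force: [0.4, 0.0, 1.3]
opening: 0.384
finger_force: 12.0
```

step_hand(
  deltas=[
    [[0, 0, 0, 0.1, 0, 0, 0], [0, 0, 0, 0.1, 0, 0, 0]],
  ],
)

```text
clock: 12.95
tool_pos: [0.4457, -0.092, 0.0074]
eef_rot: [-0.068, 0.998, -0.0, 0.001]
contact_force: [-1.1, -0.5, 9.5]
opening: 0.38
finger_force: 12.0
```

step_hand(
  deltas=[
    [[0.45, 0, 0, -0.05, 0, 0, 0], [0.52, 0, 0, -0.05, 0, 0, 0], [0.52, 0, 0, -0.05, 0, 0, 0], [0.52, 0, 0, -1, 0, 0, 0], [0.52, 0, 0, -4, 0, 0, 0], [0.6, 0, 0, -8, 0, 0, 0], [1, 0, 2, -12, 0, 0, 0], [1, 0, 5, -13, 0, 0, 0], [1, 0, 5, -13, 0, 0, 0], [1, 0, 5, -13, 0, 0, 0]],
  ],
)

```text
clock: 13.95
tool_pos: [0.4384, -0.0424, 0.1364]
eef_rot: [-0.069, 0.998, -0.0, -0.0]
contact_force: [-0.3, -1.4, -0.0]
opening: 0.942
finger_force: 0.0
```

```bash
python3 - <<'E'
from h import *
c,p,d=grab("wrist"); s=get_state()
cv2.imwrite("pics/w7.png",p[:,:,::-1])
for r in rects(c,mask(p,"y"),.004,15): print("yn",r)
target([.44,.055,.15],87.9)
E
```

```text
yn (array([488., 214.]), array([442.5, 192. ]), array([444.7, 192. ]), array([45.1, 53.4]), 97.9)
yn (array([214., 176.]), array([446.1, -91.8]), array([457.6, -89.3]), array([35.9, 51.2]), 6.1)
yn (array([ 33., 165.]), array([ 468.6, -261.7]), array([ 461.4, -259.2]), array([ 67.5, 145.7]), 167.0)
t14.00 pos [ 0.4382 -0.0431  0.1359] cur yaw 97.8 dyaw -9.9 q7 0.82 TOOL dxyz [-0.0151  0.0969 -0.0142] rv [-0.001  -0.0013  0.1726]
```

View pics/w7.png

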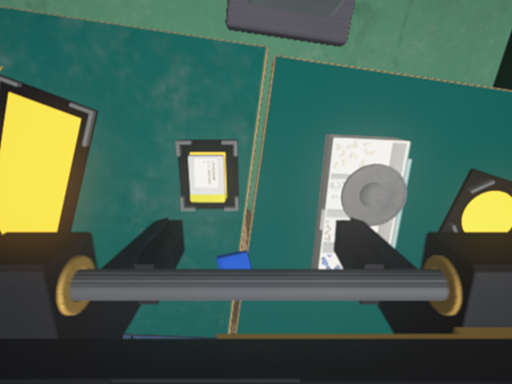

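```bash
python3 - <<'E'
from h import *
p=cv2.imread("pics/w7.png")[:,:,::-1].copy(); c=camera_params("wrist")
h=cv2.cvtColor(p,cv2.COLOR_RGB2HSV); m=cv2.inRange(h,(0,0,120),(180,70,255)); m2=m.copy()
z=np.zeros_like(m); z[150:206,187:230]=m[150:206,187:230]; z=cv2.morphologyEx(z,cv2.MORPH_OPEN,np.ones((5,5)))
for r in rects(c,z,.012,40): print(r)
z=np.zeros_like(m);z[145:210,183:233]=255; k=(h[:,:,2]>110)&(z>0)
z=cv2.morphologyEx((k*255).astype(np.uint8),cv2.MORPH_OPEN,np.ones((5,5)))
for r in rects(c,z,.008,40): print("all",r)
# speaker
d=cv2.inRange(h,(0,0,70),(180,60,170)); q=np.zeros_like(d);q[160:228,338:412]=d[160:228,338:412];q=cv2.morphologyEx(q,cv2.MORPH_OPEN,np.ones((5,5)))
for r in rects(c,q,.049,300): print("spk",r)
crop=cv2.resize(p[140:215,165:250],(680,600),interpolation=cv2.INTER_CUBIC);cv2.imwrite("pics/w7c.png",crop[:,:,::-1])
E
```

```text
(array([206., 174.]), array([440.9, -93. ]), array([440.7, -93.1]), array([33.9, 37.9]), 7.8)
all (array([207., 176.]), array([444. , -92.2]), array([444.2, -92.1]), array([36.9, 50.5]), 7.8)
spk (array([374., 194.]), array([429.8,  51.7]), array([429.5,  51.9]), array([53.5, 53.8]), 105.4)
```

View pics/w7c.png

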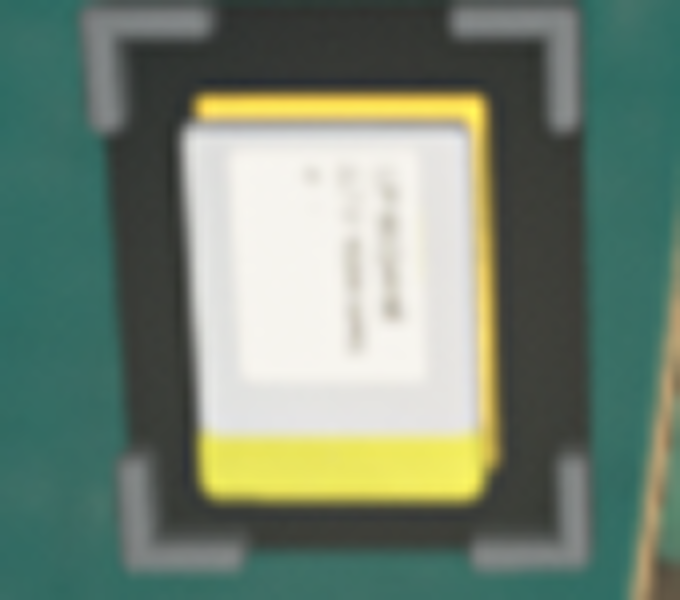

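The cell lies flat. Its top corners in the crop are (182,125), (470,122), (486,500) and (203,502).

```bash
python3 - <<'E'
from h import *
c=camera_params("wrist")
W=ray(c,np.array([(182,123),(470,120),(488,500),(202,502)])/8+[164.56,139.56],.012)[:,:2]*1000
print(W.round(1),W.mean(0),cv2.minAreaRect(W.astype(np.float32)))
v=W[3]+W[2]-W[0]-W[1];print(np.degrees(np.arctan2(v[1],v[0])))
E
```

```text
[[ 424.3 -111.9]
 [ 419.5  -78.8]
 [ 465.4  -71.9]
 [ 470.4 -106.2]] [444.89563238 -92.21417433] ((444.8959655761719, -92.38106536865234), (46.45259094238281, 34.684242248535156), 8.226306915283203)
7.818371622086787
```

The manual's scale: shifts go in cm. Converting my numbers, 0.097 m is 9.7, 0.095 m is 9.5.

step_hand(
  deltas=[
    [[1, -0.4, 3, 0, 0, 0, 0.08], [1, -0.8, 6.5, -1, 0, 0, 0.17], [1, -1, 9.5, -1, 0, 0, 0.26], [1, -1, 9.7, -1, 0, 0, 0.28], [1, -1, 9.7, -1, 0, 0, 0.28], [1, -1, 9.7, -1, 0, 0, 0.28]],
  ],
)

```text
clock: 14.6
tool_pos: [0.4349, 0.0531, 0.1457]
eef_rot: [0.073, 0.997, -0.001, -0.001]
contact_force: [0.3, -0.2, -0.2]
opening: 0.997
finger_force: 0.0
```

```bash
python3 - <<'E'
from h import *
c,p,d=grab("wrist"); cv2.imwrite("pics/w8.png",p[:,:,::-1])
h=cv2.cvtColor(p,cv2.COLOR_RGB2HSV)
x,y=proj(c,[.43,.053,.049])[0].astype(int);print(x,y)
d=cv2.inRange(h,(0,0,60),(180,60,170)); q=np.zeros_like(d);q[y-50:y+50,x-50:x+50]=d[y-50:y+50,x-50:x+50];q=cv2.morphologyEx(q,cv2.MORPH_OPEN,np.ones((5,5)))
for r in rects(c,q,.049,300): print("spk",r)
for r in rects(c,mask(p,"y"),.004,15): print("yn",r)
h=cv2.morphologyEx(cv2.bitwise_or(mask(p,"k"),mask(p,"y")),cv2.MORPH_OPEN,np.ones((3,3)))
h[:,:330]=0;h[240:]=0
for r in rects(c,h,.004,500): print("plate",r)
target([.43,.053,.037],81)
E
```

```text
257 181
spk (array([259., 180.]), array([430.1,  54.3]), array([430.3,  54.3]), array([52.1, 52.3]), 81.7)
yn (array([184., 302.]), array([571.4, -53.5]), array([571.2, -55.7]), array([ 5.9, 16.4]), 90.0)
yn (array([  1., 219.]), array([ 443.4, -221.6]), array([ 447.8, -224. ]), array([ 4.2, 31.1]), 158.3)
yn (array([127., 202.]), array([446., -93.]), array([456.5, -88.6]), array([40.2, 51.2]), 7.3)
yn (array([402., 166.]), array([447.9, 194.7]), array([447.9, 194.9]), array([56. , 56.5]), 81.7)
plate (array([475., 234.]), array([531. , 270.6]), array([533.1, 274.5]), array([13.9, 80.1]), 81.7)
plate (array([362., 232.]), array([509.4, 156.9]), array([511. , 151.1]), array([24.1, 53.3]), 81.7)
plate (array([402., 166.]), array([447.9, 194.7]), array([447.9, 194.9]), array([56. , 56.5]), 81.7)
plate (array([494.,  10.]), array([318.6, 277.4]), array([318.5, 276.7]), array([16.7, 29.6]), 85.1)
t14.65 pos [0.435  0.0531 0.1458] cur yaw 81.6 dyaw -0.6 q7 0.44 TOOL dxyz [ 0.0048 -0.0006  0.1088] rv [-0.0019 -0.0014  0.0113]
```

View pics/w8.png

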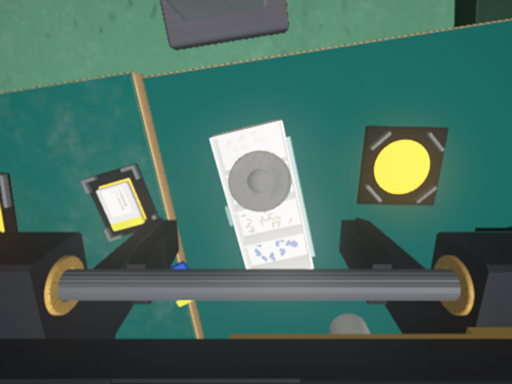

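Speaker at (259,180), i.e. (430,54) mm. Its nest is at (402,166), lips on the diagonals, square to the tool. Grasping.

Scaled: 0.1075 m is 10.75, 0.1 m is 10.

step_hand(
  deltas=[
    [[1, 0.5, 0, 4, 0, 0, 0.005], [1, 0.5, 0.05, 8, 0, 0, 0.01], [1, 0.5, 0.05, 10, 0, 0, 0.01], [1, 0.5, 0.05, 10.75, 0, 0, 0.01], [1, 0.5, 0.05, 10.75, 0, 0, 0.01], [0, 0.5, 0.05, 10.75, 0, 0, 0.01], [0, 0.5, 0.05, 10.75, 0, 0, 0.01], [0, 0.5, 0.05, 10.75, 0, 0, 0.01], [0, 0.5, 0.05, 10.75, 0, 0, 0.01], [0, 0.5, 0.05, 10.75, 0, 0, 0.01]],
  ],
  squeeze=15,
)

```text
clock: 15.65
tool_pos: [0.4307, 0.0561, 0.0391]
eef_rot: [0.077, 0.997, -0.0, 0.0]
contact_force: [-0.1, -0.8, 1.2]
opening: 0.592
finger_force: 15.0
```

step_hand(
  deltas=[
    [[0, 0, 0, 0, 0, 0, 0], [0, 0, 0, 0, 0, 0, 0]],
  ],
)

```text
clock: 15.85
tool_pos: [0.4306, 0.0561, 0.0391]
eef_rot: [0.077, 0.997, -0.0, 0.0]
contact_force: [0.8, 0.2, 2.5]
opening: 0.592
finger_force: 15.0
```

step_hand(
  deltas=[
    [[0, 0, 0, -1, 0, 0, 0], [0, 0, 0, -4, 0, 0, 0], [0, 0, 0, -8, 0, 0, 0], [0, 0, 0, -8, 0, 0, 0], [0, 0, 0, -8, 0, 0, 0]],
  ],
)

```text
clock: 16.35
tool_pos: [0.4313, 0.0562, 0.1199]
eef_rot: [0.078, 0.997, 0.001, 0.001]
contact_force: [0.3, 0.1, -1.3]
opening: 0.593
finger_force: 15.0
```

```bash
python3 - <<'E'
from h import *
target([.4479,.1948,.05],81)
E
```

```text
t16.35 pos [0.4313 0.0562 0.1199] cur yaw 81.1 dyaw -0.1 q7 0.22 TOOL dxyz [0.0053 0.1393 0.0701] rv [0.0021 0.0027 0.0019]
```

Scaled: 0.139 m is 13.9, 0.115 m is 11.5.

step_hand(
  deltas=[
    [[0, 0.1, 3.5, 0, 0, 0, 0], [0, 0.2, 7.5, 0, 0, 0, 0], [0, 0.4, 11.5, 0, 0, 0, 0], [0, 0.5, 13.9, 0, 0, 0, 0], [0, 0.5, 13.9, 2, 0, 0, 0], [0, 0.5, 13.9, 2, 0, 0, 0], [0, 0.5, 13.9, 2, 0, 0, 0]],
  ],
)

```text
clock: 17.05
tool_pos: [0.446, 0.1932, 0.0977]
eef_rot: [0.077, 0.997, -0.002, -0.001]
contact_force: [-0.1, 0.2, 0.1]
opening: 0.59
finger_force: 15.0
```

```bash
python3 - <<'E'
from h import *
c,p,d=grab("wrist","w9")
print(proj(c,[get_state()["tool_pos"]+[0,0,.01]]))
for r in rects(c,mask(p,"y"),.004,15): print("yn",r)
h=cv2.cvtColor(p,cv2.COLOR_RGB2HSV);s=get_state();z=s["tool_pos"][2]-.006+.016
d=cv2.inRange(h,(0,0,60),(180,60,170)); q=np.zeros_like(d);q[150:265,190:310]=d[150:265,190:310];q=cv2.morphologyEx(q,cv2.MORPH_OPEN,np.ones((5,5)))
for r in rects(c,q,z,300): print("spk",r)
target([.4479,.1948,.0101],81)
E
```

```text
[[258.82679383 245.81774384]]
yn (array([262., 181.]), array([438.6, 197.3]), array([438.8, 197.1]), array([37.5, 55.9]), 77.3)
spk (array([256., 233.]), array([440.1, 194. ]), array([443.3, 193.7]), array([33.2, 52. ]), 81.3)
t17.10 pos [0.4464 0.1934 0.0983] cur yaw 81.2 dyaw -0.2 q7 0.05 TOOL dxyz [-0.0014  0.0019  0.0882] rv [-0.0024 -0.0008  0.0031]
```

View pics/w9.png

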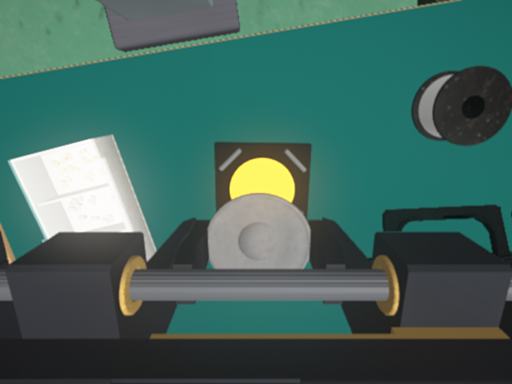

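```bash
python3 - <<'E'
from h import *
c=camera_params("wrist");s=get_state();R=Ro.from_quat(s["eef_rot"])
print(R.inv().apply(ray(c,[(260,192.5),(208.5,242),(311,242)],s["tool_pos"][2]+.010)-s["tool_pos"]).round(4))
target([.4479,.1948,.0101],81)
E
```

```text
[[ 0.0277  0.0007 -0.01  ]
 [ 0.0014 -0.0254 -0.0099]
 [ 0.0015  0.0265 -0.0101]]
t17.10 pos [0.4464 0.1934 0.0983] cur yaw 81.2 dyaw -0.2 q7 0.05 TOOL dxyz [-0.0014  0.0019  0.0882] rv [-0.0024 -0.0008  0.0031]
```

Scaled: 0.085 m is 8.5, 0.083 m is 8.3.

step_hand(
  deltas=[
    [[0, -0.14, 0.15, 3, 0, 0, 0], [0, -0.14, 0.15, 6, 0, 0, 0], [0, -0.14, 0.15, 7.8, 0, 0, 0], [0, -0.14, 0.15, 8.3, 0, 0, 0], [0, -0.14, 0.15, 8.5, 0, 0, 0], [0, -0.14, 0.15, 8.5, 0, 0, 0]],
  ],
)

```text
clock: 17.7
tool_pos: [0.4489, 0.1957, 0.0145]
eef_rot: [0.077, 0.997, 0.0, 0.0]
contact_force: [-0.3, -0.1, -0.3]
opening: 0.592
finger_force: 15.0
```

step_hand(
  deltas=[
    [[0, 0, 0, 0.1, 0, 0, 0], [0, 0, 0, 0.15, 0, 0, 0], [0, 0, 0, 0.15, 0, 0, 0]],
  ],
)

```text
clock: 18.0
tool_pos: [0.4487, 0.1958, 0.0128]
eef_rot: [0.077, 0.997, 0.0, 0.0]
contact_force: [0.7, 0.1, 0.0]
opening: 0.592
finger_force: 15.0
```

step_hand(
  deltas=[
    [[0, 0.07, -0.1, 0.15, 0, 0, 0], [0, 0.07, -0.1, 0.15, 0, 0, 0]],
  ],
)

```text
clock: 18.2
tool_pos: [0.4474, 0.1947, 0.0109]
eef_rot: [0.077, 0.997, -0.0, -0.0]
contact_force: [-0.2, -0.7, -0.8]
opening: 0.59
finger_force: 15.0
```

step_hand(
  deltas=[
    [[0, 0, 0, 0.1, 0, 0, 0], [0, 0, 0, 0.1, 0, 0, 0]],
  ],
)

```text
clock: 18.4
tool_pos: [0.4476, 0.1947, 0.0105]
eef_rot: [0.077, 0.997, -0.0, 0.0]
contact_force: [0.1, -1.6, 8.1]
opening: 0.591
finger_force: 15.0
```

step_hand(
  deltas=[
    [[0.66, 0, 0, -0.05, 0, 0, 0], [0.72, 0, 0, -0.05, 0, 0, 0], [0.75, 0, 0, -0.05, 0, 0, 0], [0.75, 0, 0, -1, 0, 0, 0], [0.75, 0, 0, -4, 0, 0, 0], [1, 0, 0, -8, 0, 0, 0], [1, 0, -3, -12, 0, 0, 0], [1, 0, -7, -13, 0, 0, 0], [1, 0, -10, -13, 0, 0, 0], [1, 0, -10, -13, 0, 0, 0]],
  ],
)

```text
clock: 19.4
tool_pos: [0.431, 0.0905, 0.1399]
eef_rot: [0.08, 0.997, -0.003, -0.001]
contact_force: [-0.3, -0.1, 0.2]
opening: 1.002
finger_force: 0.0
```

```bash
python3 - <<'E'
from h import *
c,p,d=grab("wrist"); np.savez("w10.npz",p=p,**c)
cv2.imwrite("pics/w10.png",p[:,:,::-1])
h=cv2.cvtColor(p,cv2.COLOR_RGB2HSV)
x,y=proj(c,[.4479,.1948,.02])[0].astype(int);print(x,y)
d=cv2.inRange(h,(0,0,75),(180,60,200)); q=np.zeros_like(d);q[y-32:y+32,x-32:x+32]=d[y-32:y+32,x-32:x+32];q=cv2.morphologyEx(q,cv2.MORPH_OPEN,np.ones((7,7)))
for r in rects(c,q,.02,300): print("spk",r)
for r in rects(c,mask(p,"w"),.033,300): print("w",r)
target([.46,.055,.16],82)
E
```

```text
372 180
spk (array([375., 182.]), array([448.9, 195.3]), array([449.3, 195.7]), array([53.1, 55.1]), 80.9)
w (array([ 85., 214.]), array([435.4, -74.1]), array([435.2, -74.1]), array([32.8, 34.4]), 7.2)
w (array([226., 204.]), array([452.7,  56.4]), array([449. ,  56.9]), array([ 70. , 135.6]), 4.9)
t19.45 pos [0.4319 0.0937 0.1399] cur yaw 81.0 dyaw 1.0 q7 0.22 TOOL dxyz [-0.0338 -0.0338 -0.02  ] rv [-0.0017 -0.0004 -0.018 ]
```

View pics/w10.png

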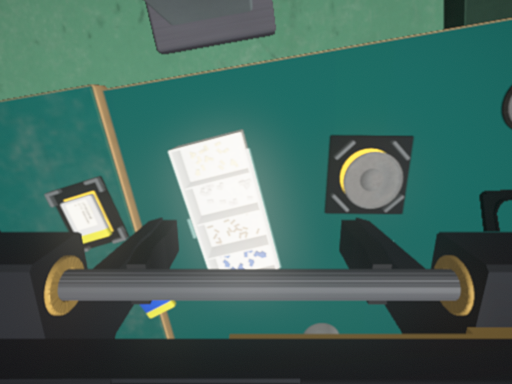

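The speaker stands at (375,182), within about 1 mm of its nest centre. The lid tab is on the box's world −y side at x≈0.464, so I'll grasp 25 mm further out, at (0.4854, 0.058).

```bash
python3 - <<'E'
from h import *
target([.4854,.058,.012],95.1)
E
```

```text
t19.45 pos [0.4319 0.0937 0.1399] cur yaw 81.0 dyaw 14.1 q7 0.22 TOOL dxyz [-0.0585 -0.0266  0.1279] rv [-0.0016 -0.0006 -0.2466]
```

step_hand(
  deltas=[
    [[1, -2.5, -1.5, 0, 0, 0, -0.1], [1, -5, -3, 0, 0, 0, -0.2], [1, -5.8, -4.35, 2, 0, 0, -0.246], [1, -5.8, -4.35, 5, 0, 0, -0.246], [1, -5.8, -4.35, 8, 0, 0, -0.246], [1, -5.8, -4.35, 8, 0, 0, -0.246], [1, -5.8, -4.35, 8, 0, 0, -0.246]],
  ],
)

```text
clock: 20.15
tool_pos: [0.4829, 0.0456, 0.0599]
eef_rot: [-0.047, 0.999, 0.0, -0.0]
contact_force: [0.2, 1.1, 0.0]
opening: 0.995
finger_force: 0.0
```

```bash
python3 - <<'E'
from h import *
target([.4854,.058,.012],95.1)
c,p,d=grab("wrist","w11")
E
```

```text
t20.15 pos [0.4829 0.0456 0.0599] cur yaw 95.4 dyaw -0.3 q7 0.42 TOOL dxyz [-0.0037  0.012   0.0479] rv [ 0.0008 -0.0006  0.0052]
```

View pics/w11.png

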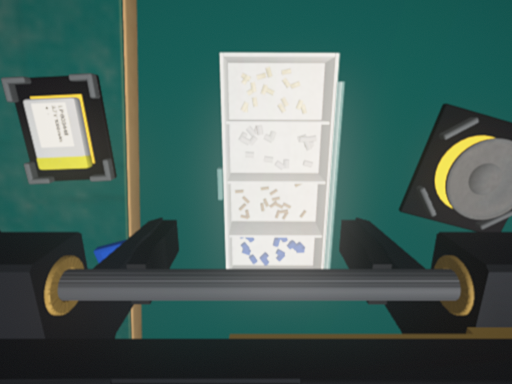

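```bash
python3 - <<'E'
from h import *
c=camera_params("wrist");W=ray(c,[(221,54),(339,54),(229,268),(324,268)],.033)*1000;print(W.round(1))
u=np.array([np.cos(np.radians(5.1)),np.sin(np.radians(5.1))]);e=(W[0]+W[1])[:2]/2;print("centre from end",e+75*u)
print("tab",ray(c,[(219,169),(219,199)],.029),"band",ray(c,[(344,84),(334,268)],.03))
E
```

```text
[[390.9  16.4  33. ]
 [384.9  80.3  33. ]
 [521.5  29.4  33. ]
 [515.7  92.3  33. ]]
centre from end [462.59069579  55.04542966]
tab [[0.45583198 0.01851394 0.029     ]
 [0.47529209 0.01961947 0.029     ]] band [[0.39966431 0.08648755 0.03      ]
 [0.51679307 0.09996723 0.03      ]]
```

step_hand(
  deltas=[
    [[1, -0.3, 0.6, 0, 0, 0, 0.005], [1, -0.55, 1.3, 0, 0, 0, 0.005], [1, -0.55, 1.3, 0, 0, 0, 0.005], [1, -0.55, 1.3, 0, 0, 0, 0.005]],
  ],
)

```text
clock: 20.6
tool_pos: [0.4875, 0.0581, 0.0604]
eef_rot: [-0.044, 0.999, 0.0, 0.0]
contact_force: [-0.3, 0.5, -0.4]
opening: 1.0
finger_force: 0.0
```

```bash
python3 - <<'E'
from h import *
target([.487,.059,.012],95.1)
E
```

```text
t20.60 pos [0.4875 0.0581 0.0604] cur yaw 95.0 dyaw 0.1 q7 0.41 TOOL dxyz [0.0005 0.001  0.0484] rv [ 0.0003  0.001  -0.0012]
```

Scaled: 0.048 m is 4.8, 0.047 m is 4.7.

step_hand(
  deltas=[
    [[1, 0, 0.1, 2, 0, 0, 0], [1, 0, 0.1, 3.5, 0, 0, 0], [1, 0, 0.1, 4.7, 0, 0, 0], [1, 0, 0.1, 4.8, 0, 0, 0], [0, 0, 0.1, 4.8, 0, 0, 0], [0, 0, 0.1, 4.8, 0, 0, 0], [0, 0, 0.1, 4.8, 0, 0, 0], [0, 0, 0.1, 4.8, 0, 0, 0]],
  ],
  squeeze=30,
)

```text
clock: 21.4
tool_pos: [0.4875, 0.0584, 0.0125]
eef_rot: [-0.043, 0.999, -0.0, 0.001]
contact_force: [-0.1, -1.0, 3.9]
opening: 0.75
finger_force: 30.0
```

step_hand(
  deltas=[
    [[0, 0, 0, 0, 0, 0, 0], [0, 0, 0, 0, 0, 0, 0]],
  ],
  squeeze=45,
)

```text
clock: 21.6
tool_pos: [0.4875, 0.0584, 0.0125]
eef_rot: [-0.043, 0.999, -0.0, 0.001]
contact_force: [-0.7, -1.1, 5.3]
opening: 0.744
finger_force: 45.0
```

step_hand(
  deltas=[
    [[0, 0, 0, -1, 0, 0, 0], [0, 0, 0, -4, 0, 0, 0], [0, 0, 0, -8, 0, 0, 0], [0, 0, 0, -10, 0, 0, 0], [0, 0, 0, -10, 0, 0, 0], [0, 0, 0, -10, 0, 0, 0]],
  ],
)

```text
clock: 22.2
tool_pos: [0.487, 0.0582, 0.1115]
eef_rot: [-0.043, 0.999, -0.0, -0.0]
contact_force: [-0.2, -0.7, -1.7]
opening: 0.746
finger_force: 45.0
```

```bash
python3 - <<'E'
from h import *
target([.4963,-.269,.1125],76.8)
E
```

```text
t22.20 pos [0.487  0.0582 0.1115] cur yaw 95.0 dyaw -18.2 q7 0.54 TOOL dxyz [ 0.0191 -0.3268 -0.0009] rv [-2.000e-04 -0.000e+00  3.172e-01]
```

step_hand(
  deltas=[
    [[0, 0.1, -2, 0, 0, 0, 0.03], [0, 0.2, -5, 0, 0, 0, 0.06], [0, 0.4, -8, 0, 0, 0, 0.1], [0, 0.6, -11, 0, 0, 0, 0.14], [0, 0.9, -14, 0, 0, 0, 0.18], [0, 1.1, -16, 0, 0, 0, 0.2], [0, 1.1, -16, 0, 0, 0, 0.22], [0, 1.1, -16, 0, 0, 0, 0.22]],
  ],
)

```text
clock: 23.0
tool_pos: [0.4895, -0.1011, 0.1108]
eef_rot: [0.067, 0.998, 0.001, -0.001]
contact_force: [0.5, 0.2, -1.8]
opening: 0.746
finger_force: 45.0
```

```bash
python3 - <<'E'
from h import *
c,p,d=grab("wrist","w12")
for r in rects(c,mask(p,"y"),.004,60): print("y",r)
target([.4963,-.269,.1125],76.8)
E
```

```text
y (array([ 75., 165.]), array([ 457.4, -258.7]), array([ 456.1, -258.6]), array([ 67.2, 121.2]), 167.0)
t23.05 pos [ 0.4898 -0.1002  0.1111] cur yaw 82.5 dyaw -5.7 q7 0.69 TOOL dxyz [-0.0285 -0.1665 -0.0017] rv [ 0.0014 -0.0014  0.0995]
```

View pics/w12.png

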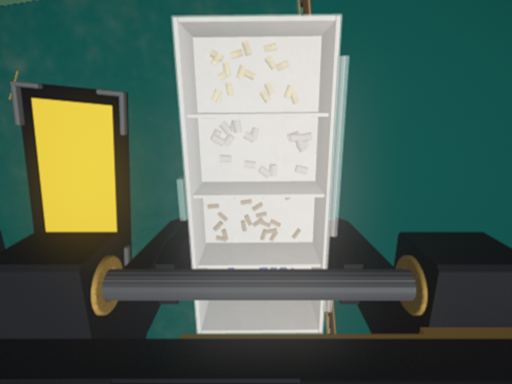

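The box hangs level with its near edge at row 17, and the nest is on the left at (75,165). I'm now over the 14-picture limit, so everything from here is by numbers only.

```bash
python3 - <<'E'
from h import *
c=camera_params("wrist");s=get_state();R=Ro.from_quat(s["eef_rot"])
print(R.inv().apply(ray(c,[(173,17),(341,17),(198,332),(326,332)],s["tool_pos"][2]+.0205)-s["tool_pos"]).round(4))
target([.496,-.2685,.1125],76.9)
E
```

```text
[[ 0.1008 -0.0325 -0.0204]
 [ 0.1008  0.0315 -0.0203]
 [-0.044  -0.0311 -0.0206]
 [-0.0441  0.0346 -0.0205]]
t23.05 pos [ 0.4898 -0.1002  0.1111] cur yaw 82.5 dyaw -5.6 q7 0.69 TOOL dxyz [-0.0282 -0.1661 -0.0017] rv [ 0.0014 -0.0014  0.0977]
```

Scaled: -0.03 m is -3, -0.166 m is -16.6.

step_hand(
  deltas=[
    [[0, -0.4, -3, 0, 0, 0, 0.02], [0, -1, -7, 0, 0, 0, 0.05], [0, -1.8, -11, 0, 0, 0, 0.075], [0, -2.5, -14.5, 0, 0, 0, 0.098], [0, -2.8, -16.6, 2, 0, 0, 0.098], [0, -2.8, -16.6, 5, 0, 0, 0.098], [0, -2.8, -16.6, 7, 0, 0, 0.098], [0, -2.8, -16.6, 7, 0, 0, 0.098], [0, -2.8, -16.6, 7, 0, 0, 0.098]],
  ],
)

```text
clock: 23.95
tool_pos: [0.4966, -0.2681, 0.0419]
eef_rot: [0.114, 0.994, 0.001, -0.0]
contact_force: [-0.4, 1.7, -0.4]
opening: 0.748
finger_force: 45.0
```

```bash
python3 - <<'E'
from h import *
target([.496,-.2685,.0165],76.9)
E
```

```text
t23.95 pos [ 0.4966 -0.2681  0.0419] cur yaw 76.9 dyaw -0.0 q7 0.92 TOOL dxyz [ 0.0004 -0.0005  0.0254] rv [ 0.0012 -0.0003  0.0007]
```

Scaled: 0.0235 m is 2.35, 0.0225 m is 2.25.

step_hand(
  deltas=[
    [[0, 0.04, -0.03, 1, 0, 0, 0], [0, 0.04, -0.03, 1.8, 0, 0, 0], [0, 0.04, -0.03, 2.25, 0, 0, 0], [0, 0.04, -0.03, 2.35, 0, 0, 0], [0, 0.04, -0.03, 2.35, 0, 0, 0]],
  ],
)

```text
clock: 24.45
tool_pos: [0.4954, -0.2702, 0.0183]
eef_rot: [0.115, 0.993, 0.0, -0.0]
contact_force: [0.4, -0.2, -1.6]
opening: 0.744
finger_force: 45.0
```

step_hand(
  deltas=[
    [[0, 0, 0, 0.1, 0, 0, 0], [0, 0, 0, 0.1, 0, 0, 0]],
  ],
)

```text
clock: 24.65
tool_pos: [0.4955, -0.2702, 0.0175]
eef_rot: [0.115, 0.993, -0.0, 0.0]
contact_force: [-0.4, -0.8, -1.9]
opening: 0.744
finger_force: 45.0
```

Not down yet. Shifting 1.5 mm in +y and lowering more.

step_hand(
  deltas=[
    [[0, 0, 0.15, 0.1, 0, 0, 0], [0, 0, 0.15, 0.1, 0, 0, 0]],
  ],
)

```text
clock: 24.85
tool_pos: [0.4959, -0.2688, 0.0165]
eef_rot: [0.115, 0.993, -0.0, 0.0]
contact_force: [0.4, -0.3, -0.7]
opening: 0.746
finger_force: 45.0
```

step_hand(
  deltas=[
    [[0, 0, 0, 0.1, 0, 0, 0], [0, 0, 0, 0.1, 0, 0, 0]],
  ],
)

```text
clock: 25.05
tool_pos: [0.4959, -0.2688, 0.0165]
eef_rot: [0.115, 0.993, -0.0, 0.0]
contact_force: [-1.7, -0.8, 8.2]
opening: 0.747
finger_force: 45.0
```

Scaled: -0.2 m is -20, -0.17 m is -17.

step_hand(
  deltas=[
    [[0.8, 0, 0, -0.05, 0, 0, 0], [0.9, 0, 0, -0.05, 0, 0, 0], [0.95, 0, 0, -0.05, 0, 0, 0], [0.95, 0, 0, -2, 0, 0, 0], [1, 0, 0, -6, 0, 0, 0], [1, 0, 0, -10, 0, 0, 0], [1, 0, 0, -14, 0, 0, 0], [1, 0, 3, -17, 0, 0, 0], [1, 0, 6, -20, 0, 0, 0], [1, 0, 6, -20, 0, 0, 0]],
  ],
)

```text
clock: 26.05
tool_pos: [0.5135, -0.205, 0.2199]
eef_rot: [0.112, 0.994, 0.001, 0.005]
contact_force: [-0.1, 1.6, -0.1]
opening: 1.001
finger_force: 0.0
```

step_hand(
  deltas=[
    [[1, -2, 3, -3, 0, 0, 0], [1, -2, 3, -3, 0, 0, 0], [1, -2, 3, -3, 0, 0, 0]],
  ],
)

```text
clock: 26.35
tool_pos: [0.5361, -0.1855, 0.2452]
eef_rot: [0.115, 0.993, -0.0, 0.0]
contact_force: [-0.4, 0.1, -0.4]
opening: 0.999
finger_force: 0.0
```

```bash
python3 - <<'E'
from h import *
c,p,d=grab("wrist"); np.savez("w13.npz",p=p,**c)
for r in rects(c,mask(p,"w"),.037,200): print("w",r)
for r in rects(c,mask(p,"g"),.027,30): print("g",r)
for r in rects(c,mask(p,"y"),.004,10): print("y",r)
k=mask(p,"k"); 
for r in rects(c,k,.004,300): print("k",r)
c,p,d=grab("top"); c0=np.load("top0.npz")["p"]
for n,m in(("w",mask(p,"w")),("g",mask(p,"g")),("y",mask(p,"y"))):
  for r in rects(c,m,{"w":.037,"g":.027,"y":.004}[n],15):
    if r[0][1]>140: print("top",n,r)
E
```

```text
w (array([255., 308.]), array([ 747.4, -235. ]), array([ 742.2, -239.4]), array([ 37.5, 103. ]), 78.1)
w (array([262., 246.]), array([ 647.5, -207.9]), array([ 648. , -207.8]), array([23.2, 83.7]), 94.8)
w (array([336., 226.]), array([ 652.1, -106.7]), array([ 649. , -122.3]), array([71.6, 98.3]), 95.0)
w (array([431., 213.]), array([652.5,  14.3]), array([652.5,  14.3]), array([42.4, 46.4]), 92.8)
w (array([183., 117.]), array([ 469. , -261.7]), array([ 469.1, -260.9]), array([ 72.1, 149.9]), 167.3)
w (array([316.,  65.]), array([443.8, -98.3]), array([443.8, -98.2]), array([31.1, 34.2]), 7.9)
g (array([264., 262.]), array([ 681. , -215.3]), array([ 678.5, -202.1]), array([24. , 98.6]), 93.5)
g (array([ 78., 144.]), array([ 465. , -399.2]), array([ 464.7, -399.4]), array([22.8, 62.3]), 
[... 1854 characters left out ...]
ray([639.8, 135.1]), array([639.6, 135.2]), array([42.2, 43. ]), 169.4)
top w (array([300., 160.]), array([ 636.7, -174.4]), array([ 642.2, -146.7]), array([ 60.1, 220.9]), 94.3)
top w (array([235., 154.]), array([661.6,  31. ]), array([661.7,  30.4]), array([44.6, 50.2]), 90.7)
top w (array([400., 145.]), array([ 693.2, -457.2]), array([ 693.2, -456.8]), array([11.8, 17.8]), 179.2)
top g (array([510., 251.]), array([ 384.7, -776.3]), array([ 390.3, -777.2]), array([ 8.8, 60.8]), 178.0)
top g (array([503., 256.]), array([ 369.7, -756.1]), array([ 370.8, -756.3]), array([22.4, 89.5]), 4.4)
top g (array([386., 148.]), array([ 684. , -417.6]), array([ 688.9, -410.6]), array([14.3, 69.9]), 62.1)
```

step_hand(
  deltas=[
    [[1, 0, 0, 0, 0, 0, 0], [1, 0, 0, 0, 0, 0, 0], [1, 0, 0, 0, 0, 0, 0]],
  ],
)

```text
clock: 26.75
tool_pos: [0.5353, -0.1861, 0.2449]
eef_rot: [0.115, 0.993, 0.0, -0.0]
contact_force: [1.1, 0.2, -0.8]
opening: 1.002
finger_force: 0.0
```

```bash
python3 -c "
from plant import *; print(finish_job())"
```

```text
the job is handed in; nothing more can be done
None
```

The job is handed in at 26.8 s with no verdict printed: all four pieces were set down in order in their nests, the strip, cell and loudspeaker measuring within about 1–1.5 mm of centre and the box within about 3 mm (checked by measurement only); the bottle and spool were not touched, but I viewed 17 pictures, over the limit of 14.

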